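# Close and lock the filter housing's access cover

## Robot

A 6-joint arm with a two-finger parallel gripper is mounted at the origin on a cart in front of the work surface, level with it; the furniture and walls round the work are solid. World frame = base frame: x ahead of the robot, y to its left, z up, the work surface at z = 0. Lengths are in m, angles in rad, forces in N, time in s.
With the tool pointing down it reaches from about 0.425 to 1.125 m from the base axis. Payload 14.9 kg.
Tool frame: the origin (TCP) lies midway between the tips of the shut fingers; the grasp point (between the pads) lies 19 mm behind it; z points along the fingers, y is the line along which they close (so a half turn about z gives the same grasp; the last joint's range is limited). The gripper opens to 91 mm and grips with 3 to 60 N. Pads are 32 mm wide; open, the fingers measure 118 mm over their backs; the gripper's body (76 mm by 178 mm) begins 60 mm behind the grasp point.
Start: joints at [1.104, 0.379, 1.734, -0, 1.028, -0.033], TCP at [0.294, 0.635, 0.214] pointing down, gripper open.
Joint ranges: [-2.77, 2.77], [-0.74, 2.19], [0, 2.66], [-1.06, 4.2], [0.31, 2.87], [-3.08, 3.08]. Speed limits (rad/s): [1.89, 1.89, 2.39, 3.14, 3.14, 3.14].

## Interface

Orientations are given as [roll, pitch, yaw] about the fixed x, y, z axes, in that order (R = Rz(yaw) Ry(pitch) Rx(roll)).
In Python, from cell import env, get_image, calibration, order, look_for, cut_out, pinpoint gives the robot as it stands.
- The arm moves only by the tool move_arm, never from a script. Its arguments are lists of equal length, an entry for each row: "linear": the shift along the world's x, y, z in m, a list of three; "turn": the turn, a rotation vector about the world's x, y, z in rad, a list of three; "jaw": the finger opening in m, from 0 to 0.0912. In form: {"linear": [[dx, dy, dz], ...], "turn": [[wx, wy, wz], ...], "jaw": [jaw, ...]}. A call has 1 to 12 rows; each row is the pose to reach, as a shift and turn from the pose commanded when the call began; what a row does not reach only later rows make up. A row lasts 1/8 s, in which the tool goes at most 62.5 mm and 10.7 degrees, less where a joint would pass 70% of its speed; a pose out of reach is approached as far as the arm can. A call with a gripper value outside its range is refused whole. The fingers move at their own pace and stop on an object; the grip force is fixed at half the most. Time passes only in rows, so rows that repeat a pose let the fingers close. It gives the time, the measured TCP pose, the force, the opening and the grip force at its end, in the units of the state.
- env.observe(): the state, without advancing time (a new reading comes with each control period).
- get_image(name): name is "scene" or "top"; returns the picture (480x640x3 uint8, red, green, blue); there is no depth.
- calibration(name): a dict with "vertical_fov" (degrees; the focal length in pixels is half the picture's height over the tangent of half this angle, whatever the lens; pixels are square), "cx", "cy" (the principal point, pixels), "rvec" (rotation vector, rad) and "tvec" (3), from world to camera coordinates, as OpenCV has them. Camera axes: x right, y down, z forward; pixel columns grow to the right and rows downward; lengths in m; the calibration is good to about 2 mm. A picture is of the moment at which its call begins. calibration takes no time and is no camera call.
- order.finish_job(): hands the job in; it is judged then, once.
Trained networks look in the newest picture that a camera, given by its name, has taken for a name from the list of things; names that differ only in an ending like _2 or _b are one class to them, and where a whole thing is asked for, a point or a joint stands for the part that bears it (a point fixed in the world has none). Each returns a list of dicts, best first, with "score" (0 to 1); they miss things now and then, are a little off and sometimes report something else, mostly with a low value. They report only what shows in the picture. A call takes as long as a camera call.
- look_for(camera, name): "xyz" ([x, y, z] in m, in world coordinates, good to about 4 mm: the middle of the surface that is visible of it).
- cut_out(camera, name): "mask" (480x640 bool, what is visible of it).
- pinpoint(camera, name): "xyz" ([x, y, z] in m, in world coordinates, good to about 4 mm: a listed point, or the origin of a listed thing).
The state is a dict: "t": time; "q": joint angles; "dq": joint speeds; "joint_torque": joint torques, N m; "tcp_pos": TCP position; "orientation": TCP orientation; "force": force on the tool from outside, world axes, zero at the start; "moment": the same for the moment, N m; "gripper_width": finger opening in m; "grip_force": force on a finger pad.
Only numpy, scipy, OpenCV 4.12 (cv2) and the standard library are available. Lean on these libraries where they do the work, as an engineer would, in place of code of your own. Each camera call takes 0.05 s, during which the arm holds its last target. There are 200 camera calls.

## Task

The filter housing has been cleaned and its hinged cover still stands ajar. Push the cover fully shut with the fingertips, then set a fingertip in the slot of the round quarter-turn fastener on it and turn it clockwise (seen from above) as far as it goes, so that the slot runs from front to hinge and the cover is locked. Grasp and lift nothing, do not raise the cover further, and leave the jars and the other things round about where they stand.

Things in the scene. Friction and masses are not known exactly. Their poses are not given: they have to be found in the camera images.
- housing: low grey metal filter housing, an open-topped box 150 (x, front to rear) x 250 (y) x 75 mm high, fixed to the table; origin at the centre of its underside; its x axis points from its front (louvres, towards the robot) to the rear edge where the cover is hinged, y to its left, z up
- cover (a joint): hinge of the bare-metal cover on the housing (150 front to rear x 250 x 6 mm, 0.6 kg). Hinge line along the housing's y axis at its rear top edge (x +75, z 75 mm). 0 = shut, flat on the housing, top face 81 mm above the table; grows as the front edge rises (starts at 0.2 to 0.42 rad). Stiff: it stays where it is left; up to about 8 N down near the front edge closes it
- press (a point): point on the top face of the cover in its front right corner (40 mm from the front edge, 95 mm right of the middle), beside the fastener's collar, on a patch of low ribs; a good place to push the cover down. Moves with the cover; z is the cover's normal, x points to the hinge
- fastener (a joint): angle of the quarter-turn fastener. 0 = open: slot across, parallel to the hinge line. Grows clockwise seen from above to a stop at 1.571 = locked: slot from front to hinge. Starts at 0 to 0.35. Friction about 0.1 N m, no spring, stays where left. A hidden tongue below catches a keeper when turned with the cover shut; turned with the cover up, it keeps the cover from shutting
- slot (a point): centre of the fastener, on its axis in the middle of the cover, level with the upper face of its 96 mm disc (97 mm above the table when shut). Turns with the disc: y runs along the slot, z up its axis. The slot crosses the whole disc, 36 mm wide, 11.5 mm deep, straight walls; a fixed flush collar (99 to 112 mm diameter) closes its ends. A fingertip fits in either half and can push a side wall round
- jar_13: a filled glass jar with a gold cap, 66 mm round, 91 mm high, left of the housing; a bystander to leave alone; origin at the centre of its underside
- jar_15: the same kind of jar, right of the housing; a bystander to leave alone; origin at the centre of its underside
- loose_cap_0: a loose gold jar cap, 63 mm round, 14 mm high, lying between the housing and the left jar; a bystander to leave alone; origin at the centre of its underside
- date_stamp: a wooden hand stamp, 30 x 50 x 76 mm high, farther left; a bystander to leave alone; origin at the centre of its underside
- ink_pad: a flat closed ink pad, 62 x 94 x 19 mm, farther left; a bystander to leave alone; origin at the centre of its underside

How it is judged:
On the way, in this order (a step that is already met when the one before it is completed fails the run):
1. the cover is fully shut while the fastener is still open (value of joint cover below 0.03 rad and value of joint fastener below 0.8 rad), for 0.2 s.
2. the fastener is turned to locked with the cover shut (value of joint cover below 0.03 rad and value of joint fastener above 1.45 rad), for 0.2 s.
At the end, for the whole second after the job is handed in: the cover is shut (its hinge under 0.03 rad, front edge within about 4 mm of flat), the fastener stands within about 7 degrees of its locked stop (over 1.45 rad), and both are at rest (all of step 2 and velocity of joint fastener between -0.05 and 0.05 rad/s and velocity of joint cover between -0.05 and 0.05 rad/s); the robot touches nothing.
It fails at once if the cover is raised or lifted further open (hinge over 0.52 rad) (value of joint cover above 0.52 rad).
It fails at once if a jar or other loose bystander is moved by more than 20 mm or lifted (distance of any of jar_13, jar_15, loose_cap_0, date_stamp, ink_pad from where it was at the start of the episode above 0.02 m).
It also fails if it takes over 48 s, if anything falls off the work surface, if the arm or the gripper's body presses on something with over 40 N, if the wrist force passes 120 N, or if a joint passes its speed limit or range.

## Working session

There is one attempt and no reset: what is moved stays moved. The work goes in short steps, Python scripts to look and compute and a tool call to move; the robot and the scene stay as the last step left them, time stands still between calls to the robot, and variables do not carry over. Pictures are saved under pics/ and viewed, at most 10 in all, crops included, and the job is handed in when it is done.

Besides the shell and the picture viewer there is one more tool, called as name(argument=value, ...) on one line, values as JSON. move_arm: Moves the arm, as the interface text tells. Its arguments: {"type":"object","properties":{"linear":{"type":"array","items":{"type":"array","items":{"type":"number"}}},"turn":{"type":"array","items":{"type":"array","items":{"type":"number"}}},"jaw":{"type":"array","items":{"type":"number"}}},"required":["linear","turn","jaw"]}

```bash
mkdir -p pics; python3 - <<'E'
from cell import *
import cv2,numpy as np
s=env.observe();print(s['t'],s['tcp_pos'],s['orientation'],s['gripper_width'])
a=[]
for c in("scene","top"):
    im=get_image(c);a.append(im);cv2.imwrite(f"pics/{c}0.png",im[:,:,::-1])
    k=calibration(c);print(c,k)
    for n in("press","slot","housing","jar_13","jar_15"):
        print(c,n,[(np.round(d['xyz'],4),round(d['score'],2)) for d in pinpoint(c,n)[:2]])
E
```

```text
0.0 [0.29406172 0.63477012 0.21325818] [-3.14044213e+00 -7.67017083e-05  2.70771245e+00] 0.09116006875442147
scene {'vertical_fov': 55.17600582704611, 'cx': 312.17595316693394, 'cy': 244.24413321754767, 'rvec': array([ 0.73846903,  2.78519457, -0.79949892]), 'tvec': array([ 0.43338551, -0.20779585,  1.29359681])}
scene press [(array([ 0.4193, -0.2079,  0.1104]), 0.67)]
scene slot [(array([ 0.4497, -0.113 ,  0.122 ]), 0.9), (array([ 0.4399, -0.1101,  0.0023]), 0.25)]
scene housing [(array([ 0.4411, -0.1131,  0.0007]), 0.96)]
scene jar_13 [(array([ 0.4744, -0.2993,  0.0019]), 0.73), (array([ 0.4484,  0.14  , -0.0046]), 0.64)]
scene jar_15 [(array([ 0.4744, -0.2993,  0.0019]), 0.73), (array([ 0.4484,  0.14  , -0.0046]), 0.64)]
top {'vertical_fov': 47.96142645119919, 'cx': 320.830550592325, 'cy': 242.44840195122592, 'rvec': array([ 2.13261326, -2.13902462,  0.13546594]), 'tvec': array([0.06413494, 0.53793979, 1.37523504])}
top press [(array([ 0.4159, -0.2076,  0.1212]), 0.66)]
top slot [(array([ 0.4481, -0.1099,  0.1188]), 0.61), (array([0.6366, 0.4487, 0.0026]), 0.33)]
top housing [(array([ 0.4363, -0.1113,  0.0015]), 0.92)]
top jar_13 [(array([ 4.492e-01,  1.435e-01, -1.000e-04]), 0.97), (array([ 0.4763, -0.3001, -0.0013]), 0.68)]
top jar_15 [(array([ 4.492e-01,  1.435e-01, -1.000e-04]), 0.97), (array([ 0.4763, -0.3001, -0.0013]), 0.68)]
```

View pics/scene0.png

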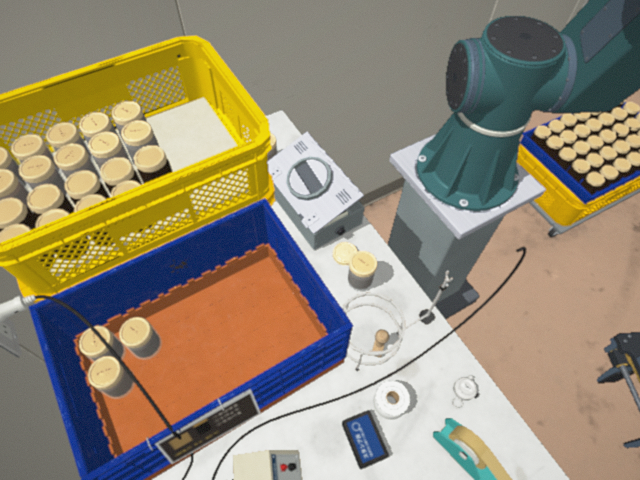

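View pics/top0.png

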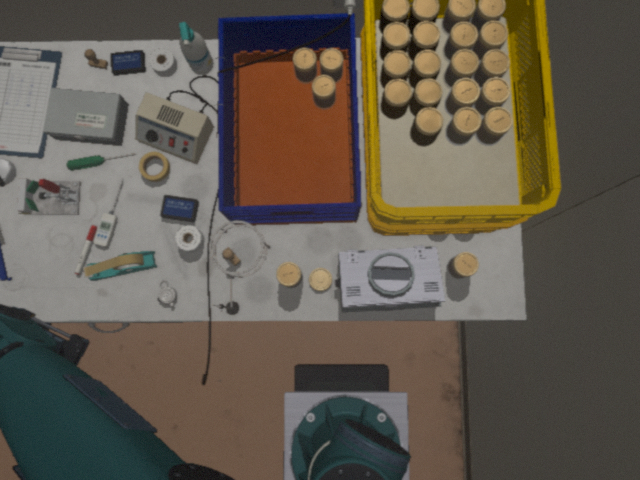

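```bash
cat > h.py <<'E'
from cell import *
import cv2,numpy as np
def K(k):
    f=240/np.tan(np.radians(k['vertical_fov']/2));return np.array([[f,0,k['cx']],[0,f,k['cy']],[0,0,1]])
def proj(c,P):
    k=calibration(c);return cv2.projectPoints(np.array(P,float),k['rvec'],k['tvec'],K(k),None)[0][:,0]
def world(x,y,yaw,th,P,cover=True):
    # P: cover-local when shut, housing frame
    P=np.array(P,float)
    if cover:
        d=P-[.075,0,.075];c,s=np.cos(th),np.sin(th)
        P=np.c_[c*d[:,0]+s*d[:,2]+.075,d[:,1],-s*d[:,0]+c*d[:,2]+.075]
    c,s=np.cos(yaw),np.sin(yaw)
    return np.c_[x+c*P[:,0]-s*P[:,1],y+s*P[:,0]+c*P[:,1],P[:,2]]
def overlay(c,im,p,phi,box,z,fn):
    x,y,yaw,th=p
    L=[]
    R=lambda zz:[[-.075,-.125,zz],[-.075,.125,zz],[.075,.125,zz],[.075,-.125,zz]]
    a=np.linspace(0,6.28,40)
    u=np.array([np.sin(phi),np.cos(phi)]);v=np.array([u[1],-u[0]])
    S=[[*(i*.0445*u+j*.018*v),.097] for i,j in((-1,-1),(1,-1),(1,1),(-1,1))]
    L=[(world(*p,R(0),False),(0,255,0)),(world(*p,R(.081)),(0,0,255)),(world(*p,np.c_[.048*np.cos(a),.048*np.sin(a),a*0+.097]),(255,0,255)),(world(*p,S),(255,255,0))]
    x0,y0,x1,y1=box
    o=cv2.resize(im[y0:y1,x0:x1,::-1],None,fx=z,fy=z,interpolation=cv2.INTER_CUBIC);b=o.copy()
    for P,col in L:
        q=((proj(c,P)-[x0,y0]+.5)*z-.5).astype(np.int32);cv2.polylines(o,[q],True,col,1)
    return b,o
E
python3 - <<'E'
from h import *
b=[]
for c,box in(("scene",(265,125,375,255)),("top",(325,230,460,325))):
    im=cv2.imread(f"pics/{c}0.png")[:,:,::-1]
    x,y=overlay(c,im,(.4385,-.112,.06,.32),.0,box,{'scene':2.9,'top':2.9}[c],'')
    b.append(cv2.copyMakeBorder(np.hstack([x,y]),0,0,0,800-2*x.shape[1],0))
o=np.vstack(b)[:600];print(o.shape);cv2.imwrite("pics/o1.png",o)
E
```

```text
(600, 800, 3)
```

View pics/o1.png

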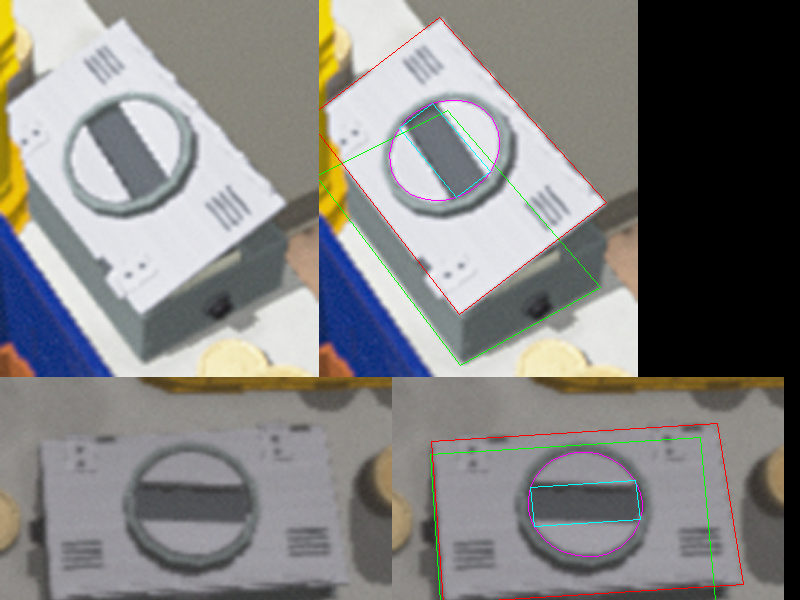

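```bash
python3 - <<'E'
from h import *
from scipy.optimize import least_squares
# order: hinge-left, hinge-right, front-right, front-left
C=[[.075,.125,.081],[.075,-.125,.081],[-.075,-.125,.081],[-.075,.125,.081]]
# front/rear in scene: near robot = right/lower-right
obs={'scene':np.array([[8,105],[125,18],[287,205],[137,312]])/2.9+[265,125],
 'top':np.array([[40,64],[325,53],[347,206],[48,221]])/2.9+[325,230]}
print(np.round(proj('scene',world(.4385,-.112,.05,.32,C))),obs['scene'])
def r(p,cs=('scene','top')):
    return np.concatenate([(proj(c,world(*p[:4],C))-(sorted_obs(c)))for c in cs]).ravel()
def sorted_obs(c):
    o=obs[c];q=proj(c,world(.4385,-.112,.05,.32,C))
    return np.array([o[np.argmin(((o-a)**2).sum(1))] for a in q])
for cs in(('scene','top'),('scene',),('top',)):
    f=least_squares(r,[.4385,-.112,.05,.32],args=(cs,),x_scale=.01);print(cs,np.round(f.x,4),np.round(f.fun.reshape(-1,2),1).tolist())
p=least_squares(r,[.4385,-.112,.05,.32]).x
b=[]
for c,box in(("scene",(265,125,375,255)),("top",(325,230,460,325))):
    im=cv2.imread(f"pics/{c}0.png")[:,:,::-1]
    x,y=overlay(c,im,p,.08,box,2.9,'')
    b.append(cv2.copyMakeBorder(np.hstack([x,y]),0,0,0,800-2*x.shape[1],0))
cv2.imwrite("pics/o2.png",np.vstack(b)[:600])
print('slot,press',world(*p,[[0,0,.097],[-.035,-.095,.081]]))
E
```

```text
[[313. 233.]
 [260. 165.]
 [307. 131.]
 [364. 195.]] [[267.75862069 161.20689655]
 [308.10344828 131.20689655]
 [363.96551724 195.68965517]
 [312.24137931 232.5862069 ]]
('scene', 'top') [ 0.4344 -0.11    0.0209  0.3671] [[0.3, 0.5], [-4.9, 2.9], [1.2, -2.1], [0.2, -0.8], [-0.2, -0.7], [0.3, 0.7], [0.2, 2.8], [-1.1, 0.0]]
('scene',) [ 0.4323 -0.1109  0.0025  0.3401] [[-0.1, -0.2], [-3.7, 1.6], [3.2, -1.8], [0.6, 0.0]]
('top',) [ 0.4349 -0.1104  0.0382  0.4033] [[-0.5, -0.1], [-0.2, -0.4], [1.1, 0.7], [-0.5, -0.3]]
slot,press [[ 0.4473363  -0.10969224  0.12245049]
 [ 0.4109197  -0.20547428  0.12007718]]
```

View pics/o2.png

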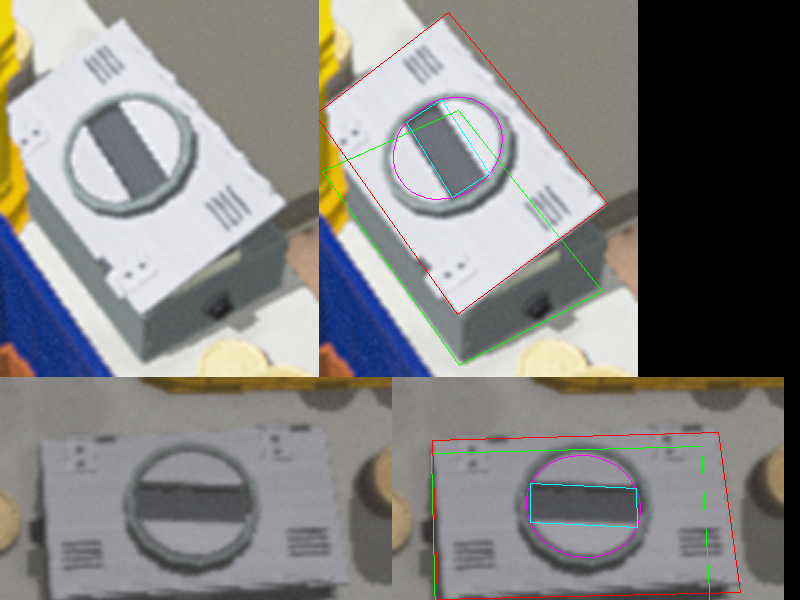

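```bash
cat >> h.py <<'E'
def ray(c,px,z):
    k=calibration(c);R=cv2.Rodrigues(k['rvec'])[0];o=-R.T@k['tvec'];d=R.T@np.linalg.inv(K(k))@[*px,1]
    return o+d*(z-o[2])/d[2]
def tri(a,b):
    P=[]
    for c in('scene','top'):
        k=calibration(c);P.append(K(k)@np.c_[cv2.Rodrigues(k['rvec'])[0],k['tvec']])
    X=cv2.triangulatePoints(P[0],P[1],np.array(a,float).reshape(2,1),np.array(b,float).reshape(2,1))[:,0];return X[:3]/X[3]
E
python3 - <<'E'
from h import *
print('yellow rim',tri((270,143),(369,208)),tri((198,38),(555,205)))
print('blue rim',tri((348,327),(221,218)),tri((263,208),(359,217)))
print([ray('top',(450,y),z).round(3) for y,z in((232,0),(208,.2),(208,.25))])
E
```

```text
yellow rim [ 0.56582141 -0.04445314  0.34850002] [ 0.56482763 -0.42222269  0.34703458]
blue rim [0.58256801 0.29305191 0.18101718] [ 0.58943134 -0.03741318  0.16500707]
[array([ 0.571, -0.285,  0.   ]), array([ 0.594, -0.242,  0.2  ]), array([ 0.584, -0.231,  0.25 ])]
```

move_arm(linear=[[0.031, -0.052, 0], [0.062, -0.104, 0], [0.093, -0.156, 0], [0.121, -0.209, 0], [0.143, -0.265, 0], [0.154, -0.325, 0], [0.161, -0.385, 0], [0.164, -0.445, 0], [0.166, -0.505, 0], [0.161, -0.565, 0], [0.154, -0.625, 0], [0.146, -0.685, 0]], turn=[[0, 0, -0.1], [0, 0, -0.2], [0, 0, -0.3], [0, 0, -0.4], [0, 0, -0.5], [0, 0, -0.6], [0, 0, -0.7], [0, 0, -0.8], [0, 0, -0.9], [0, 0, -1.0], [0, 0, -1.1], [0, 0, -1.178]], jaw=[0, 0, 0, 0, 0, 0, 0, 0, 0, 0, 0, 0])

```text
t: 2.1
tcp_pos: [0.4399, -0.0517, 0.2143]
orientation: [3.141, 0.0, 1.527]
force: [0.9, 1.0, -1.2]
gripper_width: 0.0004
grip_force: 0.0
```

move_arm(linear=[[-0.012, -0.05, 0], [-0.024, -0.1, 0], [-0.032, -0.153, 0], [-0.032, -0.153, -0.05], [-0.032, -0.153, -0.075], [-0.033, -0.153, -0.09], [-0.033, -0.153, -0.1], [-0.034, -0.153, -0.11], [-0.034, -0.153, -0.12], [-0.034, -0.153, -0.125], [-0.034, -0.153, -0.128], [-0.034, -0.153, -0.128]], turn=[[0, 0, 0], [0, 0, 0], [0, 0, 0], [0, 0, 0], [0, 0, 0], [0, 0, 0], [0, 0, 0], [0, 0, 0], [0, 0, 0], [0, 0, 0], [0, 0, 0], [0, 0, 0]], jaw=[0, 0, 0, 0, 0, 0, 0, 0, 0, 0, 0, 0])

```text
t: 3.6
tcp_pos: [0.4063, -0.2028, 0.0859]
orientation: [3.142, -0.0, 1.53]
force: [1.2, 0.3, 0.9]
gripper_width: 0.0005
grip_force: 0.0
```

move_arm(linear=[[0, 0, -0.002], [0, 0, -0.004], [0, 0, -0.006], [0, 0, -0.007], [0, 0, -0.007], [0, 0, -0.007]], turn=[[0, 0, 0], [0, 0, 0], [0, 0, 0], [0, 0, 0], [0, 0, 0], [0, 0, 0]], jaw=[0, 0, 0, 0, 0, 0])

```text
t: 4.35
tcp_pos: [0.4063, -0.203, 0.0809]
orientation: [-3.141, -0.0, 1.53]
force: [-20.2, 8.9, 60.6]
gripper_width: 0.0003
grip_force: 30.4
```

move_arm(linear=[[0, 0, 0.01], [0, 0, 0.06], [0.01, -0.05, 0.12], [0.02, -0.1, 0.14], [0.02, -0.14, 0.14], [0.02, -0.14, 0.14]], turn=[[0, 0, 0], [0, 0, 0], [0, 0, 0], [0, 0, 0], [0, 0, 0], [0, 0, 0]], jaw=[0, 0, 0, 0, 0, 0])

```text
t: 5.1
tcp_pos: [0.4265, -0.3453, 0.2194]
orientation: [3.14, 0.001, 1.527]
force: [-0.4, 0.7, 0.7]
gripper_width: 0.0003
grip_force: 0.0
```

```bash
python3 - <<'E'
from h import *
b=[]
for c,box in(("scene",(255,125,365,255)),("top",(325,230,460,325))):
    im=get_image(c);cv2.imwrite(f"pics/{c}1.png",im[:,:,::-1])
    for n in('slot','press','housing'):print(c,n,[(np.round(d['xyz'],4),round(d['score'],2)) for d in pinpoint(c,n)[:1]])
    x,y=overlay(c,im,(.435,-.110,.037,0),.08,box,2.9,'')
    b.append(cv2.copyMakeBorder(np.hstack([x,y]),0,0,0,800-2*x.shape[1],0))
cv2.imwrite("pics/o3.png",np.vstack(b)[:600])
s=env.observe();print(s['t'],s['force'],s['tcp_pos'])
E
```

```text
scene slot [(array([ 0.4379, -0.1132,  0.0957]), 0.72)]
scene press [(array([ 0.4099, -0.2082,  0.0786]), 0.66)]
scene housing [(array([ 0.4377, -0.1161,  0.    ]), 0.63)]
top slot [(array([ 0.4417, -0.1107,  0.093 ]), 0.62)]
top press [(array([ 0.4069, -0.2088,  0.0818]), 0.59)]
top housing [(array([ 0.4382, -0.1093,  0.0017]), 0.74)]
5.5 [-0.21830794  0.40784482 -0.75912955] [ 0.42626793 -0.34211201  0.21882565]
```

View pics/o3.png

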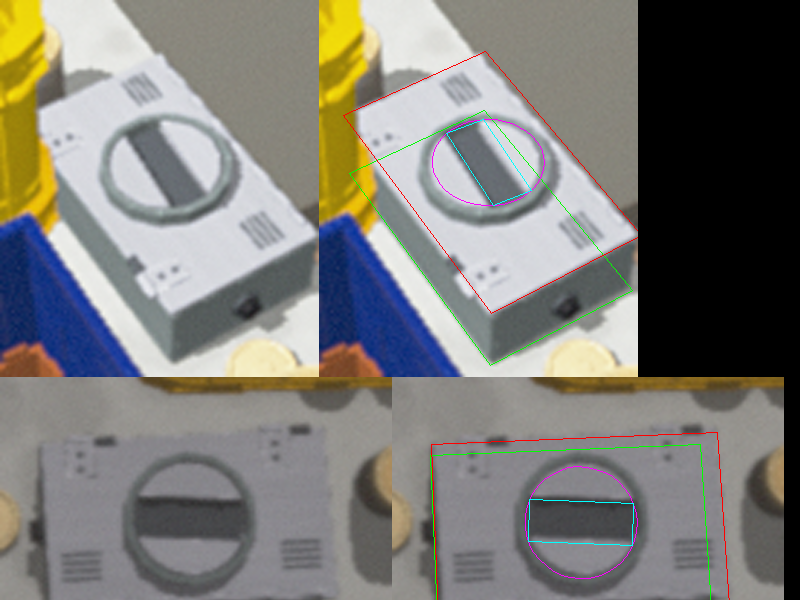

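move_arm(linear=[[0.003, 0.055, 0], [0.006, 0.11, 0], [0.009, 0.165, 0], [0.012, 0.22, 0], [0.0125, 0.26, -0.01], [0.0125, 0.26, -0.06], [0.0125, 0.26, -0.095], [0.0125, 0.26, -0.11], [0.0125, 0.26, -0.117], [0.0125, 0.26, -0.117]], turn=[[0, 0, 0], [0, 0, 0], [0, 0, 0], [0, 0, 0], [0, 0, 0], [0, 0, 0], [0, 0, 0], [0, 0, 0], [0, 0, 0], [0, 0, 0]], jaw=[0, 0, 0, 0, 0, 0, 0, 0, 0, 0])

```text
t: 6.75
tcp_pos: [0.4391, -0.083, 0.1025]
orientation: [3.141, 0.0, 1.53]
force: [0.5, 1.0, -0.4]
gripper_width: 0.0004
grip_force: 0.0
```

move_arm(linear=[[0, 0, -0.004], [0, 0, -0.008], [0, 0, -0.011], [0, 0, -0.013], [0, 0, -0.013]], turn=[[0, 0, 0], [0, 0, 0], [0, 0, 0], [0, 0, 0], [0, 0, 0]], jaw=[0, 0, 0, 0, 0])

```text
t: 7.38
tcp_pos: [0.4386, -0.0828, 0.0888]
orientation: [-3.141, -0.0, 1.53]
force: [-0.2, -0.4, -0.3]
gripper_width: 0.0001
grip_force: 0.0
```

move_arm(linear=[[0.0045, 0, 0], [0.0088, -0.0013, 0], [0.0128, -0.0031, 0], [0.0164, -0.0055, 0], [0.0196, -0.0082, 0], [0.0196, -0.0082, 0]], turn=[[0, 0, 0], [0, 0, -0.15], [0, 0, -0.3], [0, 0, -0.45], [0, 0, -0.6], [0, 0, -0.6]], jaw=[0, 0, 0, 0, 0, 0])

```text
t: 8.12
tcp_pos: [0.4587, -0.0911, 0.089]
orientation: [3.141, -0.0, 0.931]
force: [0.5, -0.7, -0.6]
gripper_width: 0.0006
grip_force: 0.0
```

move_arm(linear=[[0.0027, -0.0033, 0], [0.005, -0.0068, 0], [0.0066, -0.0107, 0], [0.0077, -0.0148, 0], [0.0081, -0.019, 0], [0.008, -0.0233, 0], [0.008, -0.0233, 0]], turn=[[0, 0, -0.15], [0, 0, -0.3], [0, 0, -0.45], [0, 0, -0.6], [0, 0, -0.75], [0, 0, -0.9], [0, 0, -0.9]], jaw=[0, 0, 0, 0, 0, 0, 0])

```text
t: 9.0
tcp_pos: [0.4665, -0.1144, 0.089]
orientation: [3.141, -0.0, 0.034]
force: [1.5, -0.7, 0.0]
gripper_width: 0.0003
grip_force: 0.0
```

move_arm(linear=[[0, -0.002, 0], [0, -0.004, 0], [0, -0.005, 0], [0, -0.005, 0]], turn=[[0, 0, 0], [0, 0, 0], [0, 0, 0], [0, 0, 0]], jaw=[0, 0, 0, 0])

```text
t: 9.5
tcp_pos: [0.4657, -0.1189, 0.0887]
orientation: [-3.141, 0.001, 0.031]
force: [-2.9, 6.6, 2.2]
gripper_width: 0.0004
grip_force: 3.7
```

move_arm(linear=[[0, -0.001, 0], [0, -0.002, 0], [0, -0.002, 0]], turn=[[0, 0, 0], [0, 0, 0], [0, 0, 0]], jaw=[0, 0, 0])

```text
t: 9.88
tcp_pos: [0.4655, -0.1195, 0.0886]
orientation: [-3.138, 0.002, 0.03]
force: [-0.4, 26.6, 5.4]
gripper_width: 0.0003
grip_force: 13.4
```

Firm stop. Back off and lift out.

move_arm(linear=[[0, 0.0045, 0], [0, 0.0045, 0.005], [0, 0.0045, 0.03], [-0.01, 0.0045, 0.08], [-0.02, -0.03, 0.13], [-0.03, -0.09, 0.13], [-0.03, -0.15, 0.13], [-0.03, -0.21, 0.13], [-0.03, -0.22, 0.13]], turn=[[0, 0, 0], [0, 0, 0], [0, 0, 0], [0, 0, 0], [0, 0, 0], [0, 0, 0], [0, 0, 0], [0, 0, 0], [0, 0, 0]], jaw=[0, 0, 0, 0, 0, 0, 0, 0, 0])

```text
t: 11.0
tcp_pos: [0.4361, -0.3448, 0.2195]
orientation: [3.14, -0.001, 0.027]
force: [1.0, 1.7, -0.3]
gripper_width: 0.0004
grip_force: 0.0
```

```bash
python3 - <<'E'
from h import *
b=[]
for c,box in(("scene",(255,125,365,255)),("top",(325,230,460,325))):
    im=get_image(c)
    x,y=overlay(c,im,(.437,-.111,.037,0),1.571,box,2.9,'')
    b.append(cv2.copyMakeBorder(np.hstack([x,y]),0,0,0,800-2*x.shape[1],0))
cv2.imwrite("pics/o4.png",np.vstack(b)[:600])
s=env.observe();print(s['t'],s['force'],s['tcp_pos'])
E
```

```text
11.1 [-0.45209522  0.5007565   0.43049568] [ 0.43604616 -0.3423096   0.21900911]
```

View pics/o4.png

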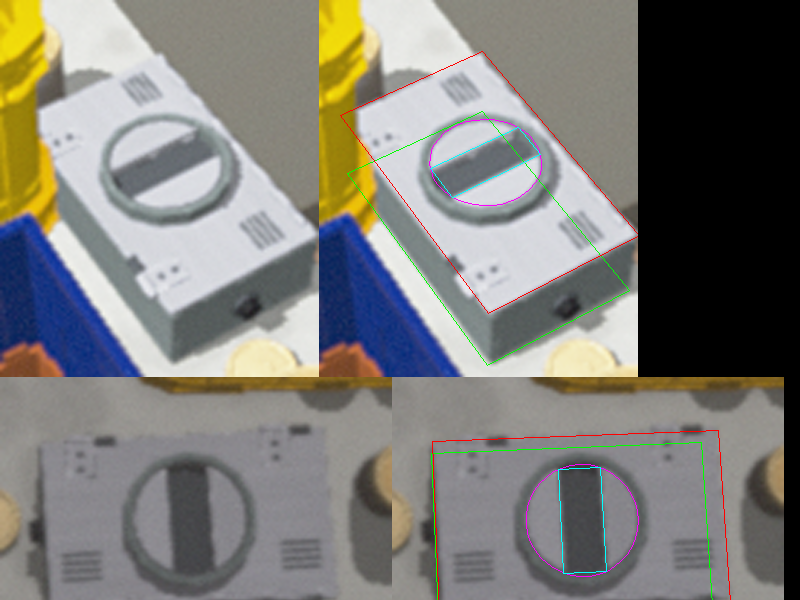

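The slot now runs front to hinge, in line with the locked overlay at about (190, 520) in the top view. The cover is flat, and the tool is clear of everything.

```bash
python3 -c "
from cell import order
print(order.finish_job())"
```

```text
the job is handed in; nothing more can be done
None
```

I pushed the cover shut and turned the fastener clockwise to its stop. The last pictures show the cover flat and the slot running front to hinge. The job was handed in at about 11 s, and no verdict came back.

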